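Tilt the label template out of its bin and stand it in the holder

ROBOT

A 6-joint arm with a two-finger parallel gripper is mounted at the origin on the work surface. World frame = base frame: x ahead of the robot, y to its left, z up, the work surface at z = 0. Lengths are in mm, angles in rad, forces in N, time in s.
With the tool pointing down it reaches from about 350 to 875 mm from the base axis. Payload 4.2 kg.
Tool frame: the origin (TCP) lies at the very end of the fingers, on their centre line; the grasp point (between the pads) lies arm.hold_point_z behind it (arm.hold_point_z is the distance from the TCP to the grasp point, in mm); y points along the fingers, x is the direction in which the jaws open and shut, and the axes are right-handed (so a half turn about y gives the same grasp; the last joint's range is limited). The gripper opens to 85 mm and grips with 20 to 120 N. Pads are 22 mm wide; open, the fingers measure 114 mm over their backs; the gripper's body (76 mm by 85 mm) begins 54 mm behind the grasp point. The pads swing forward as they close: fully open they stand 13 mm farther back than shut.
Start: joints at [-0.88, 0.385, 0.008, 0, -1.194, -0.259], TCP at [261.578, -567.605, 208.812] pointing down, gripper open.
Joint ranges: [-3.14, 3.14], [-1.21, 2.06], [-1.07, 1.41], [-3.16, 2.05], [-2.99, -0.16], [-3.1, 3.1]. Speed limits (rad/s): [2.79, 2.79, 3.14, 3.14, 3.14, 3.14].

INTERFACE

Orientations are given as a unit quaternion [x, y, z, w].
In Python, from bench import arm gives the robot as it stands.
- The arm moves only by the shell command python3 -m creep 'ROWS'. ROWS is JSON, a list of rows, each a list of 3 entries, a list of its own where there are three numbers: the shift along the world's x, y, z in mm, then the turn, a rotation vector about the world's x, y, z in rad, then the gripper command: -1 is shut, 1 is fully open, values between are in proportion. In form: [[[dx, dy, dz], [wx, wy, wz], jaw], ...]. A call has 1 to 12 rows; each row is the pose to reach, as a shift and turn from the pose commanded when the call began; what a row does not reach only later rows make up. A row lasts 1/12 s, in which the tool goes at most 41.7 mm and 7.16 degrees, less where a joint would pass 70% of its speed; a pose out of reach is approached as far as the arm can. A call with a gripper value outside its range is refused whole. The fingers move at their own pace and stop on an object; the grip force is fixed at half the most. Time passes only in rows, so rows that repeat a pose let the fingers close. It gives the time, the measured TCP pose, the force and the opening at its end, in the units of the state.
- arm.read_state(): the state, without advancing time (a new reading comes with each control period).
- arm.get_image(name): name is "scene" or "top" or "wrist"; returns (picture, depth): 384x512x3 uint8, red, green, blue; 384x512 float32, mm along the optical axis (not along the pixel's ray), 0 where there is no reading.
- arm.camera_params(name): a dict with "camera_matrix" (3x3 intrinsics, pixels), "k1" (the pictures are not rectified: a ray, as slopes to the right and down, at radius r is drawn at 1 + k1 r^2 times it, then the intrinsics apply), "extrinsics" (4x4, takes a point from world to camera coordinates); the wrist camera has in their place "T_tool_cam" (4x4, takes a point from camera to tool coordinates, whose origin is the TCP and whose axes are the tool frame's). Camera axes: x right, y down, z forward; pixel columns grow to the right and rows downward; lengths in mm; the calibration is good to about 2 mm. A picture is of the moment at which its call begins: read the wrist's pose just before it. camera_params takes no time and is no camera call.
- arm.job_done(): hands the job in, once; it reports no verdict.
The state is a dict: "clock": time; "joints": joint angles; "joint_vel": joint speeds; "joint_efforts": joint torques, N m; "position": TCP position; "ee_rot": TCP orientation; "contact_force": force on the tool from outside, world axes, zero at the start; "wrist_torque": the same for the moment, N m; "gripper_width": finger opening in mm.
Only numpy, scipy, OpenCV 4.12 (cv2) and the standard library are available. Lean on these libraries where they do the work, as an engineer would, in place of code of your own. Each camera call takes 0.05 s, during which the arm holds its last target.

TASK

Two narrow steel bins on the packing desk each hold a white plastic plate that leans against the bin's rim. Take the label template, the plate with the narrow tab on top and a window in the middle, by its tab, tilt it up out of its bin and stand it upright, tab up, in the slot of the steel stand; lower it to the bottom of the slot before you let go. Leave the plain square-topped plate where it is in its own bin.

Things in the scene. Friction and masses are not known exactly. Their poses are not given: they have to be found in the camera images.
- template: White plastic plate 10 mm thick (x): body 90 mm wide (y), z 0 to 110, with a 50 x 50 window at z 30 to 80; grip tab centred on top, 40 wide, z 110 to 145. Origin: mid-thickness, middle of the bottom edge; z runs up to the tab. Loose, 120 g. It leans about 21 degrees, bottom edge in the bin's far (+x) corner, resting on the rim of the -x wall; the tab and 14 mm of the body stick out past that rim.
- blank: Plain plate that stays where it is: same white plastic, 90 x 145 x 10 mm, no tab and no window, straight top edge over its full width. Axes, origin and leaning pose as for the template, in a second bin just like the first.
- bin: The template's bin, fixed to the desk: deep narrow open-topped bin of bright sheet metal, outside 50 mm (x) by 126 mm (y) and 94 mm tall, walls 3 mm, inside 44 x 120 mm and 90 mm deep, with a flange that adds 6 mm outwards all round the rim. Origin: middle of the underside; its -x side looks roughly towards the robot.
- stand: Steel stand, fixed to the desk: base plate 100 (x) x 150 (y) x 6 mm with one slot open at the top, 30 mm wide (x) between two upright sheets that rise to 76 mm above the desk, 120 mm long (y) between end walls 51 mm high. Slot floor 6 mm above the desk. Origin: middle of the underside, below the slot's middle. The plate's width goes along y, either face forward.
Things that resemble listed ones, but are neither listed nor needed, are in the scene too. What is shaped like the template but green is not meant. Leave any blue look-alike of the bin alone.

How it is judged:
By the outcome, as a careful person would: the job done as asked, in the order asked, and still so for the second after the job is handed in, with the robot touching nothing.
It also fails if it takes over 48 s, if anything falls off the work surface, if the arm or the gripper's body presses on something with over 40 N, if the wrist force passes 120 N, or if a joint passes its speed limit or range.

## Working session

There is one attempt and no reset: what is moved stays moved. The work goes in short steps, Python scripts to look and compute and a shell command to move; the robot and the scene stay as the last step left them, time stands still between calls to the robot, and variables do not carry over. Pictures are saved under pics/ and viewed, and the job is handed in when it is done.

```bash
ls; mkdir -p pics
python3 - <<'E'
from bench import arm
import cv2,numpy as np,pickle
print(arm.read_state(), arm.hold_point_z)
d={}
for n in ["scene","top"]:
    im,dep=arm.get_image(n); d[n]=(im,dep,arm.camera_params(n))
    cv2.imwrite(f"pics/{n}0.png",im[:,:,::-1])
    print(n,d[n][2])
print(arm.camera_params("wrist"))
pickle.dump(d,open("d0.pkl","wb"))
E
```

```text
pics
{'clock': 0.0, 'joints': array([-8.80449332e-01,  3.85550676e-01,  6.62465609e-03, -5.45508857e-04,
       -1.19401808e+00, -2.58601220e-01]), 'joint_vel': array([-1.97484792e-04, -3.13147796e-04,  7.25510808e-04, -7.63502290e-05,
       -2.87833908e-05,  5.01697197e-05]), 'joint_efforts': array([-7.24026504e-04, -3.92289662e+01,  1.88403422e+01,  4.18628767e+00,
       -4.65114426e-03, -1.64909528e-05]), 'position': array([ 261.2909388 , -567.04887985,  207.7178446 ]), 'ee_rot': array([ 0.38068642,  0.59585921, -0.59505325, -0.38202261]), 'contact_force': array([0.63944777, 0.08337391, 0.75891   ]), 'wrist_torque': array([ 0.01338576, -0.03446648, -0.01875138]), 'gripper_width': 85.43289958043076} 18.700000000000003
scene {'camera_matrix': array([[421.9584508 ,   0.        , 258.29154448],
       [  0.        , 421.9584508 , 182.0006765 ],
       [  0.        ,   0.        ,   1.        ]]), 'k1': -0.13747944520943509, 'extrinsics': array([[ 8.35893852e-01,  5.48737688e-01,  1.29775739e-02,
        -3.26295382e+02],
       [ 4.61759114e-01, -6.90223572e-01, -5.57108555e-01,
   
[... 612 characters left out ...]
90243261e-03, -9.96201913e-01,
         1.46057393e+03],
       [ 0.00000000e+00,  0.00000000e+00,  0.00000000e+00,
         1.00000000e+00]])}
{'camera_matrix': array([[274.15079222,   0.        , 257.55774308],
       [  0.        , 274.15079222, 192.76719387],
       [  0.        ,   0.        ,   1.        ]]), 'k1': -0.04566258404024723, 'T_tool_cam': array([[ 9.99999797e-01, -4.42688473e-04, -4.59142769e-04,
        -6.67563345e-01],
       [ 3.25079265e-04, -2.65590515e-01,  9.64085874e-01,
        -1.64197027e+02],
       [-5.48733668e-04, -9.64085827e-01, -2.65590317e-01,
         6.73654598e+01],
       [ 0.00000000e+00,  0.00000000e+00,  0.00000000e+00,
         1.00000000e+00]])}
```

View pics/scene0.png

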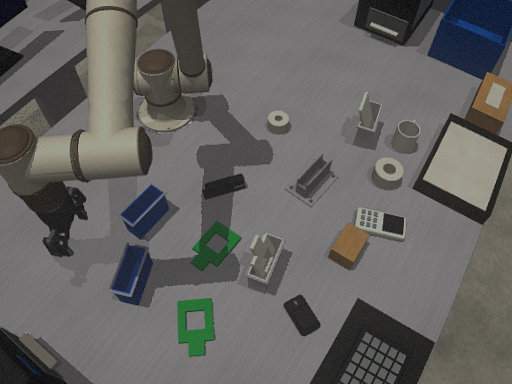

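View pics/top0.png

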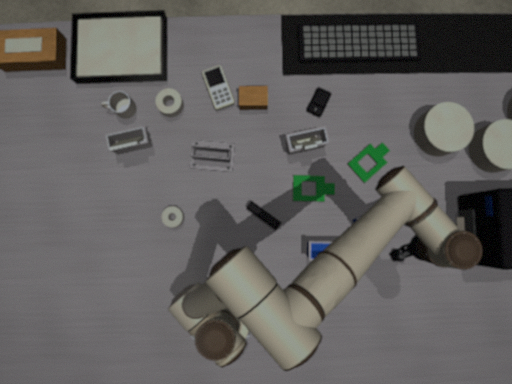

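The scene image shows a bin at (265,258) with a tab-like plate, another bin at (368,118) with a full-width plate, and the stand at (313,180). The top view shows the same at (306,140), (127,138) and (212,155). I'll zoom in on these.

Run:
```python
import cv2,numpy as np,pickle
d=pickle.load(open("d0.pkl","rb"))
def crop(n,cx,cy,w,h,s):
    im=d[n][0][cy-h//2:cy+h//2,cx-w//2:cx+w//2,::-1]
    return cv2.resize(im,None,fx=s,fy=s,interpolation=cv2.INTER_CUBIC)
a=np.vstack([np.hstack([crop("scene",265,258,66,70,4),crop("scene",313,180,66,70,4),crop("scene",368,118,66,70,4)]),
 np.hstack([crop("top",306,140,66,70,4),crop("top",212,155,66,70,4),crop("top",127,138,66,70,4)])])
cv2.imwrite("pics/z0.png",a);print(a.shape)
```

```text
(560, 792, 3)
```

View pics/z0.png

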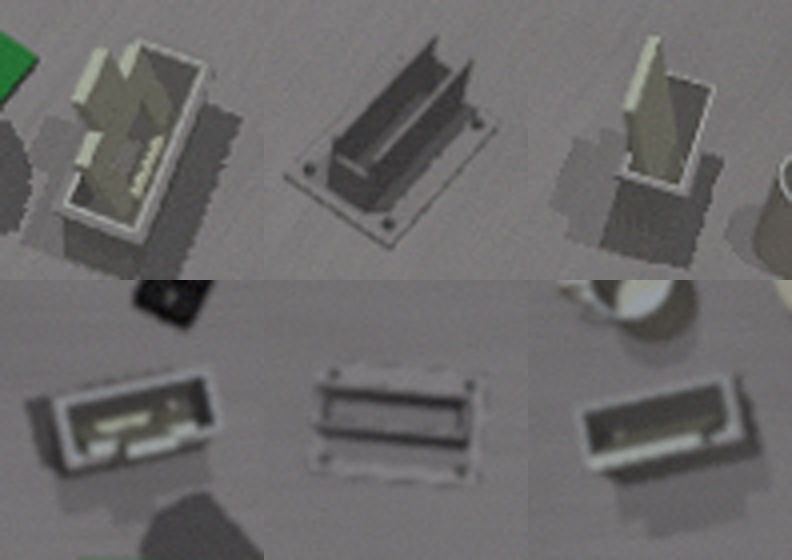

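```bash
cat > h.py <<'E'
import cv2,numpy as np,pickle
def rays(uv,P):
    K=P["camera_matrix"];uv=np.asarray(uv,float).reshape(-1,2)
    return cv2.undistortPoints(uv.reshape(-1,1,2),K,np.array([P["k1"],0,0,0.])).reshape(-1,2)
def cloud(dep,P,E=None):
    E=P["extrinsics"] if E is None else E
    v,u=np.mgrid[0:dep.shape[0],0:dep.shape[1]]
    r=rays(np.stack([u,v],-1),P); z=dep.reshape(-1)
    c=np.c_[r*z[:,None],z]; R=E[:3,:3];t=E[:3,3]
    return ((c-t)@R).reshape(*dep.shape,3)
def onplane(uv,P,h,E=None):
    E=P["extrinsics"] if E is None else E
    r=rays(uv,P);R=E[:3,:3];t=E[:3,3];o=-R.T@t
    d=np.c_[r,np.ones(len(r))]@R
    return o+d*((h-o[2])/d[:,2])[:,None]
E
python3 - <<'E'
from h import *
d=pickle.load(open("d0.pkl","rb"))
im,dep,P=d["top"]; C=cloud(dep,P)
for nm,(cx,cy),zr in [("bin",(306,140),(85,103)),("stand",(212,155),(66,86)),("blankbin",(127,138),(85,103))]:
    s=C[cy-28:cy+28,cx-33:cx+33].reshape(-1,3)
    print(nm,"zpercent",np.percentile(s[:,2],[1,10,50,90,97,99,100]).round(1))
    m=(s[:,2]>zr[0])&(s[:,2]<zr[1]); q=s[m]
    r=cv2.minAreaRect(q[:,:2].astype(np.float32)); print(len(q),r,q[:,2].mean(), cv2.boxPoints(r).round(0).tolist())
    m=s[:,2]>zr[1]; print("above",m.sum(), s[m].mean(0) if m.any() else 0)
im,dep,P=d["scene"]; C=cloud(dep,P)
for nm,(cx,cy),zr in [("bin",(265,258),(85,103)),("stand",(313,180),(60,86)),("blankbin",(368,118),(85,103))]:
    s=C[cy-35:cy+35,cx-33:cx+33].reshape(-1,3)
    m=(s[:,2]>zr[0])&(s[:,2]<zr[1]); q=s[m]
    r=cv2.minAreaRect(q[:,:2].astype(np.float32)); print(nm,len(q),r)
    m=s[:,2]>zr[1]; print("above",m.sum(), s[m].max(0),s[m].min(0) )
E
```

```text
bin zpercent [-8.8000e+00 -5.5000e+00 -2.0000e-01  8.9600e+01  1.0670e+02  1.4010e+02
  1.4944e+03]
317 ((612.6858520507812, -307.6988220214844), (63.43361282348633, 139.82223510742188), 11.58524227142334) 92.55959383121483 [[568.0, -246.0], [596.0, -383.0], [658.0, -370.0], [630.0, -233.0]]
above 129 [ 545.9552841  -277.66252468  325.15335258]
stand zpercent [-8.9000e+00 -5.2000e+00  1.0000e-01  1.1600e+01  7.1100e+01  7.7100e+01
  1.4944e+03]
124 ((578.9890747070312, 17.711753845214844), (125.19055938720703, 39.254608154296875), 83.10144805908203) 73.95592088584414 [[552.0, -42.0], [591.0, -47.0], [606.0, 77.0], [567.0, 82.0]]
above 15 [ 319.18333115 -109.49932796 1494.44166665]
blankbin zpercent [-8.8000e+00 -5.5000e+00  2.0000e-01  9.0200e+01  1.3470e+02  1.4140e+02
  1.4944e+03]
305 ((666.5209350585938, 302.0926818847656), (137.4612579345703, 141.1629180908203), 11.151814460754395) 92.18193787651565 [[585.0, 358.0], [613.0, 220.0], [748.0, 246.0], [720.0, 385.0]]
above 153 [572.9258135  249.00862138 266.69409518]
bin 537 ((613.1868896484375, -305.4802551269531), (62.50001525878906, 142.70333862304688), 11.108458518981934)
above 309 [ 829.07320157 -260.05694202 1093.20283962] [ 571.43795737 -694.15485598  103.10383065]
stand 215 ((581.2511596679688, 16.681251525878906), (129.0356903076172, 40.09036636352539), 82.97573852539062)
above 20 [ 829.07320157 -694.15485598 1093.20283962] [ 829.07320157 -694.15485598 1093.20283962]
blankbin 255 ((667.8805541992188, 303.58935546875), (137.8565673828125, 140.20352172851562), 10.782857894897461)
above 199 [ 829.07320157  339.09633357 1093.20283962] [ 584.06055719 -694.15485598  103.10472236]
```

Run:
```python
from h import *
d=pickle.load(open("d0.pkl","rb"))
ang=0.198; bx=np.array([np.cos(ang),np.sin(ang),0]);by=np.array([-np.sin(ang),np.cos(ang),0]);o=np.array([613,-306.5,0])
for n in ["scene","top"]:
    im,dep,P=d[n]; C=cloud(dep,P).reshape(-1,3); col=im.reshape(-1,3).astype(float)
    L=np.c_[(C-o)@bx,(C-o)@by,C[:,2]]
    m=(abs(L[:,0])<60)&(abs(L[:,1])<60)&(L[:,2]>103)&(L[:,2]<160)
    q=L[m]; print(n,m.sum()); print(np.percentile(q,[0,5,50,95,100],axis=0).round(1))
    c=col[m]
    k=q[q[:,2]>112]; print("tab",len(k),np.percentile(k,[0,5,50,95,100],axis=0).round(1))
    for row in k[np.argsort(-k[:,2])][:10]: print(row.round(1))
```

```text
scene 293
[[-39.3 -41.  103.1]
 [-36.6 -33.4 105.1]
 [-23.6   2.  118.6]
 [-15.4  42.  143.5]
 [-13.3  51.  146.2]]
tab 172 [[-39.3 -28.6 112.1]
 [-37.8 -14.9 114.2]
 [-27.5   2.8 133.7]
 [-18.9  23.4 144.1]
 [-17.3  46.2 146.2]]
[-30.6 -11.9 146.2]
[-34.2 -16.  145.6]
[-31.4   3.2 144.8]
[-30.4   0.7 144.7]
[-32.   17.9 144.7]
[-36.4 -10.6 144.7]
[-36.5  22.2 144.4]
[-33.2 -12.  144.3]
[-29.5  -1.6 144.2]
[-37.   10.2 144. ]
top 110
[[-40.5 -40.5 103. ]
 [-38.2 -34.4 103.9]
 [-26.1   6.5 123.2]
 [-18.2  42.  142.1]
 [-16.8  49.3 148. ]]
tab 66 [[-40.5 -15.4 112.3]
 [-38.7 -14.4 115.6]
 [-32.2   5.4 137.6]
 [-21.3  24.1 143.5]
 [-20.   25.1 148. ]]
[-35.7  -6.5 148. ]
[-32.6 -11.2 143.7]
[-33.6  -1.1 143.6]
[-31.9  -8.1 143.6]
[-40.5  -2.8 143.1]
[-31.   -5.2 142.3]
[-31.6  21.2 141.9]
[-36.8  12.5 141.7]
[-38.5  19.5 141.5]
[-35.7   2.4 141.4]
```

Run:
```python
from h import *
d=pickle.load(open("d0.pkl","rb"))
ang=0.198; bx=np.array([np.cos(ang),np.sin(ang),0]);by=np.array([-np.sin(ang),np.cos(ang),0]);o=np.array([613,-306.5,0])
im,dep,P=d["scene"]; C=cloud(dep,P).reshape(-1,3)
L=np.c_[(C-o)@bx,(C-o)@by,C[:,2]]
m=(abs(L[:,0])<45)&(L[:,1]>-14)&(L[:,1]<23)&(L[:,2]>106)&(L[:,2]<139)
q=L[m]
for i in range(6):
    A=np.c_[q[:,1],q[:,2],np.ones(len(q))]; p=np.linalg.lstsq(A,q[:,0],rcond=None)[0]; r=q[:,0]-A@p
    print(len(q),p.round(3),r.std().round(2)); q=q[abs(r)<2.0*r.std()]
    if r.std()<1: break
a=np.radians(21)
print("lean",np.degrees(np.arctan(p[1])),"face x at z128,y4:",p@[4.5,128,1])
n=np.array([np.cos(a),0,np.sin(a)])
from bench import arm
print(arm.read_state()['position'])
```

```text
104 [ 0.058 -0.38  23.78 ] 1.8
99 [ 1.7000e-02 -3.9100e-01  2.5615e+01] 1.12
94 [ 1.0000e-02 -3.9500e-01  2.6132e+01] 0.9
lean -21.539156575666535 face x at z128,y4: -24.346424319547406
[ 261.31496622 -567.09988284  207.79760506]
```

```bash
cat >> h.py <<'E'
from scipy.spatial.transform import Rotation as Rn
def Rtool(yaw,lean,flip=1):
    # plate frame: yaw about z, then lean (top toward -x)
    B=Rn.from_euler('z',yaw)*Rn.from_euler('y',-lean)
    X=B.as_matrix()@np.array([flip,0,0.]); Y=B.as_matrix()@np.array([0,0,-1.]); Z=np.cross(X,Y)
    return Rn.from_matrix(np.c_[X,Y,Z])
def binpt(s,y=4.6,yaw=0.198,o=(613,-306.5),lean=np.radians(21)):
    l=np.array([17.3-s*np.sin(lean),y,5.8+s*np.cos(lean)])
    return Rn.from_euler('z',yaw).apply(l)+[o[0],o[1],0]
E
python3 - <<'E'
from h import *
from bench import arm
s=arm.read_state(); R0=Rn.from_quat(s['ee_rot']); print(R0.as_matrix().round(3))
for f in (1,-1):
    dr=Rtool(0.198,np.radians(21),f)*R0.inv(); print(f,dr.as_rotvec().round(3),np.degrees(dr.magnitude()))
for k in (109.3,150,185): print(k,binpt(k).round(1),(binpt(k)-s['position']).round(1))
E
```

```text
[[-0.418 -0.001 -0.908]
 [ 0.908  0.002 -0.418]
 [ 0.002 -1.     0.   ]]
1 [ 0.373 -0.19  -1.782] 104.87884610495244
-1 [-0.18  -0.354  1.321] 79.0391913002513
109.3 [ 590.7 -306.3  107.8] [ 329.3  260.8 -100. ]
150 [ 576.4 -309.2  145.8] [315.  257.9 -62. ]
185 [ 564.1 -311.6  178.5] [302.7 255.5 -29.3]
```

```bash
python3 -m creep '[[[302.7,255.5,-10],[-0.18,-0.354,1.321],0.2],[[302.7,255.5,-10],[-0.18,-0.354,1.321],0.2],[[302.7,255.5,-10],[-0.18,-0.354,1.321],0.2],[[302.7,255.5,-10],[-0.18,-0.354,1.321],0.2],[[302.7,255.5,-10],[-0.18,-0.354,1.321],0.2],[[302.7,255.5,-10],[-0.18,-0.354,1.321],0.2],[[302.7,255.5,-10],[-0.18,-0.354,1.321],0.2],[[302.7,255.5,-10],[-0.18,-0.354,1.321],0.2],[[302.7,255.5,-10],[-0.18,-0.354,1.321],0.2],[[302.7,255.5,-10],[-0.18,-0.354,1.321],0.2],[[302.7,255.5,-10],[-0.18,-0.354,1.321],0.2],[[302.7,255.5,-10],[-0.18,-0.354,1.321],0.2]]'
```

```text
clock: 1.1
position: [564.5, -311.2, 197.9]
ee_rot: [0.059, 0.705, -0.678, 0.199]
contact_force: [0.5, 0.6, 0.1]
gripper_width: 51.2
```

Run:
```python
from h import *
from bench import arm
s=arm.read_state(); print(s['position'],s['joints'].round(3))
P=arm.camera_params("wrist");im,dep=arm.get_image("wrist")
cv2.imwrite("pics/w1.png",im[:,:,::-1])
T=np.eye(4);T[:3,:3]=Rn.from_quat(s['ee_rot']).as_matrix();T[:3,3]=s['position']
E=np.linalg.inv(T@P["T_tool_cam"]); C=cloud(dep,P,E).reshape(-1,3)
ang=0.198;o=np.array([613,-306.5,0]);L=Rn.from_euler('z',-ang).apply(C-o)
m=(dep.reshape(-1)>0)&(abs(L[:,0])<60)&(abs(L[:,1])<60)&(L[:,2]>85)&(L[:,2]<150)
for lo,hi in [(88,98),(105,113),(118,130),(130,140),(140,150)]:
    q=L[m&(L[:,2]>lo)&(L[:,2]<hi)]
    if len(q): print(lo,len(q),np.percentile(q,[1,50,99],axis=0).round(1).tolist())
R=Rtool(.198,np.radians(21),-1)*Rn.from_quat(s['ee_rot']).inv();print("rot err",R.as_rotvec().round(3))
for k in (109.3,150,185): print(k,(binpt(k)-s['position']).round(1))
```

```text
[ 564.50927424 -311.1935762   197.94131306] [-0.359  0.303 -0.102 -0.255 -0.867  0.696]
88 2138 [[-31.9, -58.8, 88.4], [10.5, -3.2, 92.8], [30.1, 59.4, 94.3]]
105 405 [[-27.6, -42.7, 105.2], [-22.6, -25.0, 107.6], [-17.3, 46.2, 111.5]]
118 33 [[-34.6, -18.1, 118.2], [-29.3, -17.9, 123.6], [-22.0, 21.6, 129.5]]
130 265 [[-40.0, -18.0, 131.4], [-37.5, -0.3, 138.9], [-28.7, 22.0, 140.0]]
140 301 [[-38.3, -17.8, 140.0], [-33.4, 0.5, 141.0], [-30.7, 21.9, 142.4]]
rot err [-0.001  0.001 -0.003]
109.3 [ 26.1   4.9 -90.1]
150 [ 11.8   2.  -52.1]
185 [ -0.5  -0.4 -19.4]
```

View pics/w1.png

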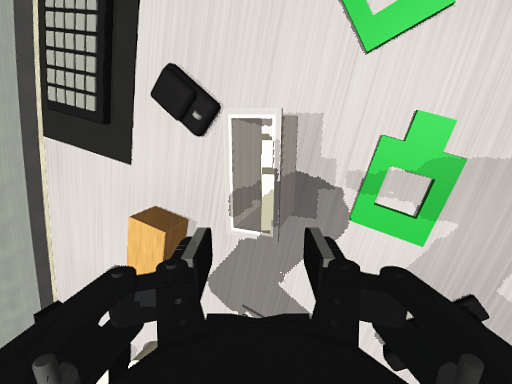

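The wrist view shows the bin around (255,170) with the tab between the jaw lines. Tab top edge is at bin-frame x -38..-31 and z 141, as predicted for a 21° lean, with its y centre about 2–4. Now I go down along the plate and check before closing.

```bash
python3 -m creep '[[[-0.5,-2,-19],[0,0,0],0.2],[[3,-1,-30],[0,0,0],0.2],[[8,0,-42],[0,0,0],0.2],[[12,0,-52],[0,0,0],0.2],[[16,1,-62],[0,0,0],0.2],[[19.5,1.5,-72],[0,0,0],0.2],[[23,2.5,-81],[0,0,0],0.2],[[26.5,3,-90],[0,0,0],0.2],[[26.5,3,-90],[0,0,0],0.2],[[26.5,3,-90],[0,0,0],0.2]]'
python3 - <<'E'
from h import *
from bench import arm
for n in ("wrist","scene"):
    im,dep=arm.get_image(n)
    if n=="scene": im=cv2.resize(im[200:310,200:330],None,fx=4,fy=4,interpolation=cv2.INTER_CUBIC)
    cv2.imwrite(f"pics/{n}2.png",im[:,:,::-1])
s=arm.read_state();print(s['contact_force'],s['clock'],(binpt(109.3,y=2.5)-s['position']).round(1))
E
```

```text
clock: 1.98
position: [590.8, -309.0, 108.1]
ee_rot: [0.06, 0.705, -0.679, 0.197]
contact_force: [-0.1, 0.5, -0.1]
gripper_width: 50.8
[ 0.06410809 -0.36681088  0.61684581] 2.0833 [-0.1  1.  -1.6]
```

View pics/wrist2.png

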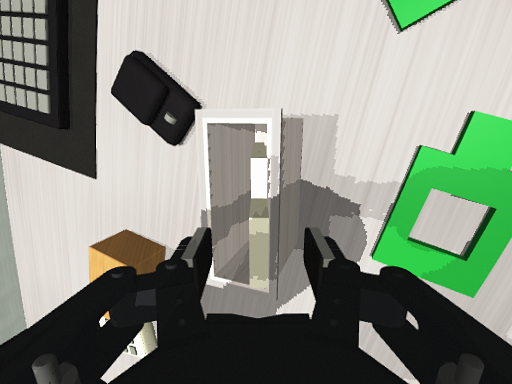

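View pics/scene2.png

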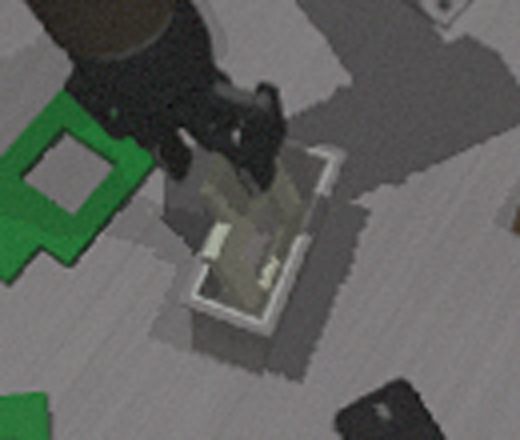

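Jaws straddle the plate (plate column 250–270, jaw centre 258). Closing.

```bash
python3 -m creep '[[[0,0,0],[0,0,0],-1],[[0,0,0],[0,0,0],-1],[[0,0,0],[0,0,0],-1],[[0,0,0],[0,0,0],-1],[[0,0,0],[0,0,0],-1],[[0,0,0],[0,0,0],-1]]'
```

```text
clock: 2.58
position: [590.8, -309.4, 109.4]
ee_rot: [0.06, 0.704, -0.679, 0.198]
contact_force: [-2.2, -1.0, 3.3]
gripper_width: 7.9
```

```bash
python3 -m creep '[[[0,0,0],[0,0,0],-1],[[0,0,0],[0,0,0],-1]]'
python3 - <<'E'
from h import *
from bench import arm
im,dep=arm.get_image("wrist")
cv2.imwrite(f"pics/wrist3.png",im[:,:,::-1])
s=arm.read_state();print(s['contact_force'],s['wrist_torque'],s['gripper_width'],s['position'])
E
```

```text
clock: 2.75
position: [590.8, -309.4, 109.4]
ee_rot: [0.06, 0.704, -0.679, 0.198]
contact_force: [-2.6, 0.6, 4.2]
gripper_width: 8.5
[-2.14684295 -0.87378138  4.82605815] [-0.01211959  0.94050494  0.05601428] 8.640844661846257 [ 590.86105435 -309.32823383  109.43111279]
```

View pics/wrist3.png

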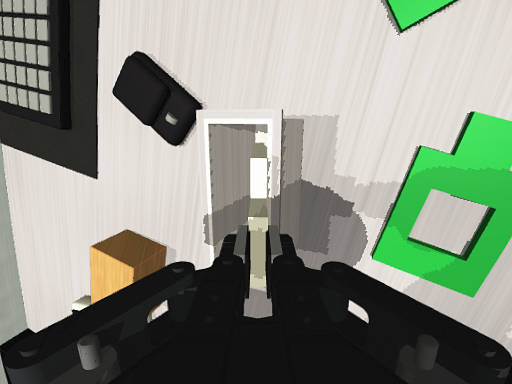

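```bash
python3 -m creep '[[[-1,0,5],[0,0,0],-1],[[-2.5,-0.5,10],[0,0,0],-1],[[-5,-1,19.5],[0,0,0],-1],[[-8,-1.5,29],[0,0,0],-1],[[-10.5,-2,39],[0,0,0],-1]]'; python3 -m creep '[[[-3,-0.5,10],[0,0,0],-1],[[-6.5,-1.5,20],[0,0,0],-1],[[-10,-2,30],[0,0,0],-1],[[-13,-2.5,40],[0,0,0],-1],[[-17,-3.5,51],[0,0,0],-1],[[-20.5,-4,62],[0,0,0],-1],[[-24,-5,73],[0,0,0],-1],[[-27,-5.5,84],[0,0,0],-1],[[-32,-6,98],[0,0,0],-1],[[-32,-6,98],[0,0,0],-1]]'
python3 - <<'E'
from h import *
from bench import arm
for n in ("wrist","scene"):
    im,dep=arm.get_image(n)
    if n=="scene": im=cv2.resize(im[150:310,180:340],None,fx=3,fy=3,interpolation=cv2.INTER_CUBIC)
    cv2.imwrite(f"pics/{n}4.png",im[:,:,::-1])
s=arm.read_state();print(s['contact_force'],s['wrist_torque'],s['gripper_width'],s['position'])
E
```

```text
clock: 3.22
position: [579.9, -311.1, 148.6]
ee_rot: [0.06, 0.705, -0.679, 0.198]
contact_force: [-0.6, -0.3, -1.6]
gripper_width: 8.1
clock: 4.05
position: [549.0, -318.3, 250.1]
ee_rot: [0.062, 0.703, -0.68, 0.2]
contact_force: [-0.3, -0.6, -0.2]
gripper_width: 7.7
[ 0.65572053  0.36982622 -2.07999594] [-0.23396832  0.94062146  0.03439369] 7.980575971651657 [ 548.36832851 -317.12800147  246.53169219]
```

View pics/wrist4.png

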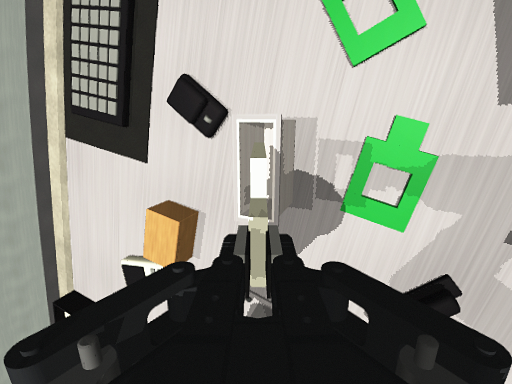

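View pics/scene4.png

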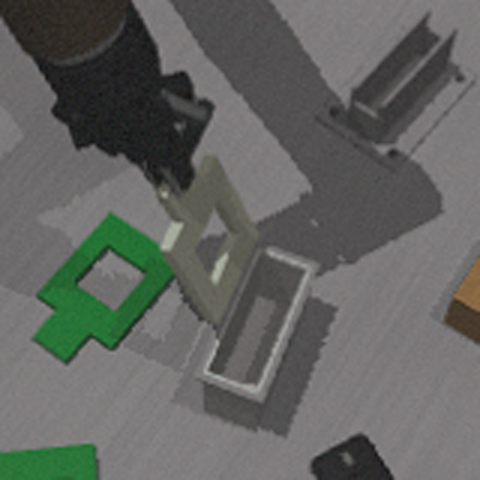

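The template is out of its bin and held (scene crop: plate at (215,240), bin empty). I now compute the move above the stand.

Run:
```python
from h import *
from bench import arm
s=arm.read_state()
print((Rtool(-.121,0,-1)*Rn.from_quat(s['ee_rot']).inv()).as_rotvec().round(3), np.array([580,17,230])-s['position'])
```

```text
[-0.014  0.371 -0.315] [ 31.63167149 334.12800147 -16.53169219]
```

```bash
python3 -m creep '[[[3,20,0],[-0.001,0.03,-0.026],-1],[[5,50,0],[-0.002,0.06,-0.052],-1],[[8,80,0],[-0.003,0.093,-0.08],-1],[[11,110,-2],[-0.004,0.13,-0.11],-1],[[14,142,-5],[-0.006,0.17,-0.144],-1],[[17,175,-8],[-0.007,0.2,-0.17],-1],[[20,208,-10],[-0.009,0.24,-0.2],-1],[[23,241,-12],[-0.01,0.27,-0.23],-1],[[26,274,-14],[-0.012,0.31,-0.263],-1],[[29,305,-15],[-0.013,0.34,-0.29],-1],[[31,325,-16],[-0.014,0.36,-0.306],-1],[[31.5,334,-16.5],[-0.014,0.371,-0.315],-1]]'; python3 -m creep '[[[0,0,0],[0,0,0],-1],[[0,0,0],[0,0,0],-1]]'
cat > m.py <<'E'
import sys
from h import *
from bench import arm
tag=sys.argv[1]
s=arm.read_state();print(s['clock'],s['position'].round(1),s['contact_force'].round(1),s['wrist_torque'].round(2),s['gripper_width'],"roterr",(Rtool(-.121,0,-1)*Rn.from_quat(s['ee_rot']).inv()).as_rotvec().round(3))
d={}
for n in ("scene","top","wrist"):
    im,dep=arm.get_image(n);d[n]=(im,dep,arm.camera_params(n)); cv2.imwrite(f"pics/{n}{tag}.png",im[:,:,::-1])
im=cv2.resize(d["scene"][0][95:255,235:395],None,fx=3.5,fy=3.5,interpolation=cv2.INTER_CUBIC);cv2.imwrite(f"pics/sc{tag}.png",im[:,:,::-1])
pickle.dump(d,open(f"d{tag}.pkl","wb"))
for n in ("scene",):
    im,dep,P=d[n];C=cloud(dep,P).reshape(-1,3);L=Rn.from_euler('z',.121).apply(C-np.array([580,17.2,0]))
    c=im.reshape(-1,3).astype(int); wh=(c.min(1)>85)
    m=(abs(L[:,0])<40)&(abs(L[:,1])<75)&(L[:,2]>12)&(L[:,2]<300)
    for lo in range(0,250,20):
        q=L[m&(L[:,2]>lo)&(L[:,2]<lo+20)]
        if len(q)>4: print(lo,len(q),np.percentile(q[:,:2],[3,50,97],axis=0).round(1).tolist(),c[m&(L[:,2]>lo)&(L[:,2]<lo+20)].mean(0).round(0))
E
python3 m.py 5
```

```text
clock: 5.15
position: [580.1, 20.0, 227.5]
ee_rot: [0.04, 0.706, -0.706, -0.043]
contact_force: [0.4, -0.2, -2.0]
gripper_width: 7.9
clock: 5.32
position: [579.5, 17.0, 228.3]
ee_rot: [-0.041, -0.706, 0.706, 0.043]
contact_force: [0.2, -0.1, -1.4]
gripper_width: 8.0
5.3167 [579.5  17.  228.3] [ 0.2 -0.1 -1.4] [-0.04 -0.01  0.  ] 8.017619305428259 roterr [-0.    -0.003 -0.001]
0 72 [[-15.9, -64.2], [6.9, -19.5], [34.6, 61.3]] [67. 65. 66.]
20 182 [[-16.4, -62.9], [-3.4, -2.7], [19.9, 61.4]] [62. 61. 61.]
40 198 [[-15.9, -62.7], [-1.4, -11.5], [19.9, 62.9]] [65. 63. 64.]
60 146 [[-18.1, -63.1], [16.6, -26.0], [19.9, 56.9]] [71. 69. 70.]
100 11 [[-2.5, -41.8], [4.4, 9.5], [5.2, 38.3]] [90. 89. 86.]
120 68 [[-3.2, -43.4], [4.7, -11.0], [5.7, 40.9]] [79. 79. 72.]
140 98 [[-4.7, -43.0], [2.5, 4.2], [5.8, 39.5]] [100. 100.  91.]
160 50 [[-3.8, -43.9], [3.0, -23.7], [5.7, 45.6]] [84. 84. 75.]
180 56 [[-3.7, -43.3], [3.9, -26.7], [6.3, 42.5]] [86. 85. 78.]
200 86 [[-2.8, -43.0], [4.2, -11.5], [6.3, 41.6]] [81. 80. 73.]
220 83 [[-4.1, -41.8], [3.1, -16.7], [6.1, 42.0]] [103. 105.  96.]
240 33 [[-11.5, -18.3], [3.3, -13.7], [10.0, -3.1]] [77. 76. 69.]
```

View pics/sc5.png

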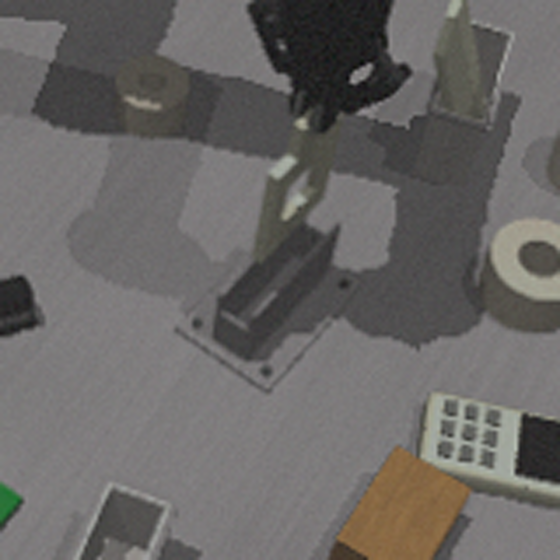

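View pics/wrist5.png

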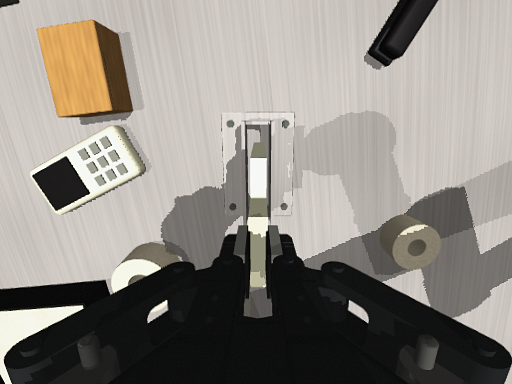

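The plate hangs upright over the slot: x within about 1 mm, y within about 1 mm, yaw aligned. Now I lower most of the way, then slowly to contact.

```bash
python3 -m creep '[[[0,0,-12],[0,0,0],-1],[[0,0,-24],[0,0,0],-1],[[0,0,-36],[0,0,0],-1],[[0,0,-48],[0,0,0],-1],[[0,0,-58],[0,0,0],-1],[[0,0,-68],[0,0,0],-1],[[0,0,-78],[0,0,0],-1],[[0,0,-88],[0,0,0],-1],[[0,0,-96],[0,0,0],-1],[[0,0,-103],[0,0,0],-1],[[0,0,-103],[0,0,0],-1],[[0,0,-103],[0,0,0],-1]]'; python3 m.py 6
```

```text
clock: 6.47
position: [579.8, 16.9, 126.0]
ee_rot: [0.042, 0.706, -0.706, -0.043]
contact_force: [-0.4, -0.3, -0.7]
gripper_width: 7.9
6.4667 [579.8  16.9 126. ] [-0.4 -0.3 -0.7] [0.02 0.04 0.01] 7.949998012361835 roterr [-0.    -0.002 -0.001]
0 50 [[-16.6, -63.8], [17.0, -30.7], [36.0, 59.6]] [71. 70. 69.]
20 137 [[-16.9, -62.7], [13.4, -33.3], [20.0, 56.0]] [64. 63. 63.]
40 206 [[-15.4, -62.8], [4.7, -21.4], [19.7, 60.8]] [82. 81. 78.]
60 180 [[-18.3, -62.6], [15.2, -24.4], [20.1, 55.4]] [75. 73. 72.]
80 49 [[-3.7, -44.2], [5.3, -25.0], [13.3, 45.3]] [83. 82. 75.]
100 64 [[-2.6, -43.6], [5.8, -6.7], [7.1, 37.9]] [79. 78. 71.]
120 57 [[-3.2, -43.6], [4.2, -20.3], [6.7, 11.1]] [109. 110. 102.]
140 39 [[-9.7, -18.3], [0.9, -10.9], [13.0, -0.1]] [87. 87. 79.]
160 73 [[-14.9, -15.9], [4.0, -6.0], [19.3, 6.8]] [53. 52. 50.]
180 74 [[-31.5, -12.8], [-4.2, -7.8], [24.9, 10.8]] [40. 39. 40.]
200 130 [[-37.6, -15.0], [9.1, -9.3], [37.3, 9.8]] [35. 35. 35.]
220 80 [[-39.6, -17.1], [-5.1, -11.8], [29.6, 2.5]] [34. 34. 34.]
240 108 [[-35.2, -20.1], [13.9, -11.5], [39.5, 4.1]] [34. 34. 34.]
```

View pics/sc6.png

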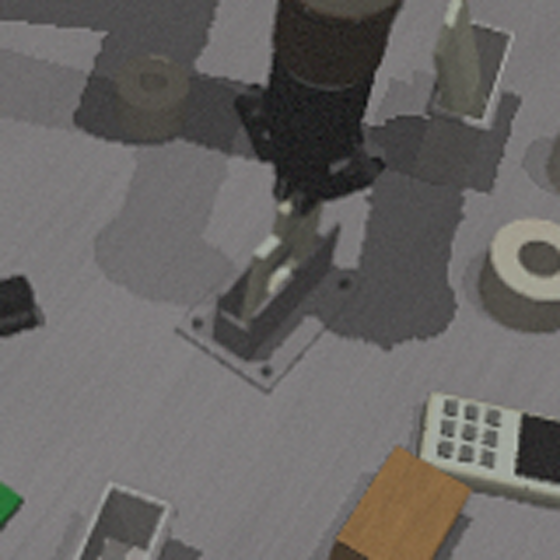

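```bash
python3 -m creep '[[[0,0,-2],[0,0,0],-1],[[0,0,-4],[0,0,0],-1],[[0,0,-6],[0,0,0],-1],[[0,0,-6],[0,0,0],-1],[[0,0,-6],[0,0,0],-1]]'; python3 -m creep '[[[0,0,-1],[0,0,0],-1],[[0,0,-2],[0,0,0],-1],[[0,0,-2],[0,0,0],-1]]';python3 -m creep '[[[0,0,-1],[0,0,0],-1],[[0,0,-2],[0,0,0],-1],[[0,0,-2],[0,0,0],-1]]'
```

```text
clock: 7.03
position: [579.7, 16.8, 120.1]
ee_rot: [0.042, 0.706, -0.706, -0.043]
contact_force: [-0.6, -0.1, -0.8]
gripper_width: 7.9
clock: 7.28
position: [579.6, 16.9, 118.1]
ee_rot: [0.042, 0.706, -0.706, -0.043]
contact_force: [-0.5, -0.7, -1.8]
gripper_width: 8.3
clock: 7.53
position: [580.2, 16.8, 116.9]
ee_rot: [0.042, 0.706, -0.706, -0.043]
contact_force: [0.1, -0.3, 0.9]
gripper_width: 8.0
```

```bash
python3 -m creep '[[[0,0,-0.7],[0,0,0],-1],[[0,0,-1],[0,0,0],-1],[[0,0,-1],[0,0,0],-1]]'; python3 m.py 7
```

```text
clock: 7.78
position: [580.7, 16.8, 116.9]
ee_rot: [0.043, 0.706, -0.706, -0.042]
contact_force: [-0.5, -1.0, 4.3]
gripper_width: 8.3
7.7833 [580.7  16.8 116.9] [-0.5 -1.   4.3] [-0.1   0.38 -0.04] 8.302421355240263 roterr [-0.     0.001 -0.001]
0 55 [[-23.3, -63.6], [12.7, -32.5], [19.5, 46.7]] [66. 65. 64.]
20 152 [[-16.6, -62.5], [3.4, -25.5], [19.9, 57.8]] [76. 75. 73.]
40 168 [[-15.9, -63.3], [6.3, -33.1], [20.1, 61.9]] [71. 70. 69.]
60 185 [[-18.8, -61.6], [14.8, -24.8], [20.3, 55.2]] [77. 76. 74.]
80 64 [[-3.0, -42.6], [6.1, -8.7], [7.4, 46.2]] [80. 79. 73.]
100 78 [[-2.2, -43.3], [5.5, -24.0], [7.4, 35.7]] [100. 101.  93.]
120 23 [[-4.6, -17.5], [5.3, -14.7], [7.9, 1.3]] [82. 81. 73.]
140 69 [[-14.2, -17.7], [2.5, -7.8], [19.8, 5.7]] [72. 72. 67.]
160 52 [[-11.7, -11.1], [-1.7, -5.1], [19.7, 8.0]] [41. 41. 41.]
180 121 [[-34.9, -13.0], [-4.5, -8.5], [34.4, 10.0]] [37. 36. 37.]
200 98 [[-38.6, -16.3], [-4.2, -10.6], [38.1, 7.8]] [34. 34. 34.]
220 79 [[-34.8, -19.8], [1.7, -11.6], [33.7, -3.1]] [33. 33. 33.]
240 81 [[-36.2, -19.3], [26.4, -10.3], [39.4, 6.1]] [34. 34. 34.]
```

View pics/sc7.png

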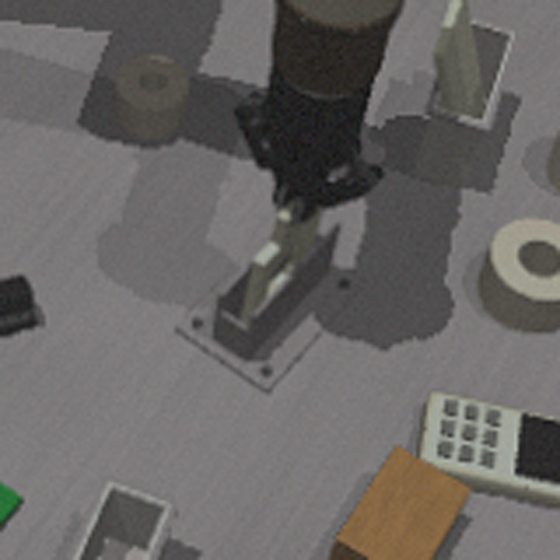

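The plate is on the slot floor: z stays at 116.9 while the command goes lower, and the force rises to 4 N. I ease the preload, then open gradually.

```bash
python3 -m creep '[[[0,0,1],[0,0,0],-1],[[0,0,1],[0,0,0],-1]]'; python3 -m creep '[[[0,0,0],[0,0,0],-0.8],[[0,0,0],[0,0,0],-0.78],[[0,0,0],[0,0,0],-0.76],[[0,0,0],[0,0,0],-0.74],[[0,0,0],[0,0,0],-0.72],[[0,0,0],[0,0,0],-0.7],[[0,0,0],[0,0,0],-0.68],[[0,0,0],[0,0,0],-0.65],[[0,0,0],[0,0,0],-0.6],[[0,0,0],[0,0,0],-0.55],[[0,0,0],[0,0,0],-0.5],[[0,0,0],[0,0,0],-0.45]]'; python3 m.py 8
```

```text
clock: 8.1
position: [580.1, 16.8, 116.9]
ee_rot: [0.042, 0.706, -0.706, -0.043]
contact_force: [0.2, -0.1, 3.9]
gripper_width: 8.2
clock: 9.1
position: [579.8, 16.9, 116.3]
ee_rot: [0.042, 0.706, -0.706, -0.043]
contact_force: [-0.1, 0.6, -0.0]
gripper_width: 23.5
9.1 [579.8  16.9 116.3] [-0.1  0.6 -0. ] [-0.04  0.01  0.09] 23.49697481876274 roterr [-0.001 -0.001 -0.   ]
0 55 [[-22.3, -63.3], [12.9, -38.7], [20.7, 50.0]] [67. 65. 65.]
20 158 [[-16.1, -63.2], [3.6, -22.6], [20.1, 53.7]] [75. 74. 72.]
40 166 [[-15.9, -62.6], [6.0, -29.2], [20.0, 61.9]] [71. 70. 69.]
60 185 [[-17.6, -62.5], [15.5, -27.5], [20.1, 55.0]] [74. 73. 71.]
80 53 [[-3.6, -43.5], [5.1, -17.9], [11.1, 40.0]] [78. 77. 71.]
100 72 [[-3.9, -43.6], [4.3, -26.2], [6.2, 9.7]] [103. 103.  96.]
120 24 [[-4.1, -18.9], [4.8, -14.4], [6.5, 5.1]] [78. 77. 70.]
140 102 [[-19.9, -17.8], [0.7, -5.4], [25.5, 16.5]] [74. 73. 68.]
160 58 [[-23.3, -10.7], [-10.4, -5.8], [26.7, 10.4]] [46. 47. 46.]
180 116 [[-37.4, -13.1], [-11.5, -6.8], [37.4, 10.6]] [38. 37. 37.]
200 73 [[-39.5, -16.6], [-2.8, -11.3], [35.7, 7.4]] [34. 34. 34.]
220 82 [[-26.0, -18.2], [4.0, -12.1], [32.1, -7.8]] [33. 33. 32.]
240 77 [[-35.5, -19.6], [26.4, -10.6], [39.1, 5.6]] [33. 33. 33.]
```

View pics/wrist8.png

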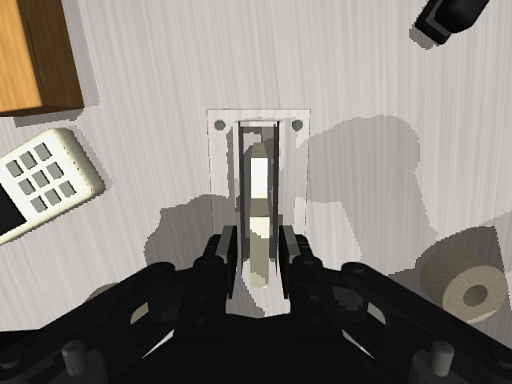

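View pics/sc8.png

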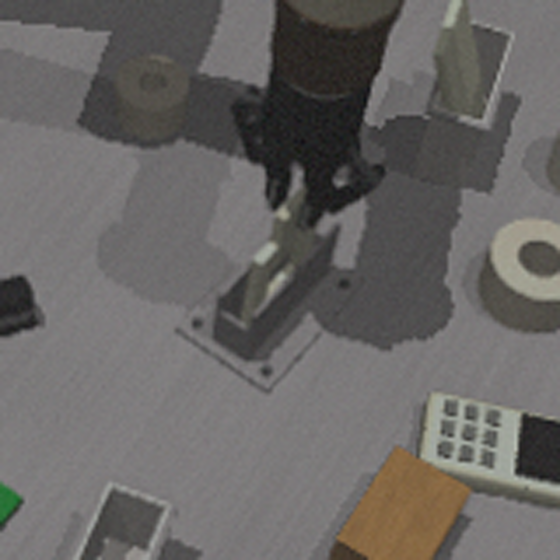

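The plate stands free and vertical between the open jaws. Open a bit more and withdraw straight up.

```bash
python3 -m creep '[[[0,0,0],[0,0,0],-0.3],[[0,0,0],[0,0,0],-0.1],[[0,0,0],[0,0,0],-0.1],[[0,0,6],[0,0,0],-0.1],[[0,0,14],[0,0,0],-0.1],[[0,0,24],[0,0,0],-0.1],[[0,0,36],[0,0,0],-0.1],[[0,0,50],[0,0,0],-0.1],[[0,0,70],[0,0,0],-0.1],[[0,0,95],[0,0,0],-0.1],[[0,0,125],[0,0,0],-0.1],[[0,0,150],[0,0,0],-0.1]]'; python3 -m creep '[[[-60,0,10],[0,0,0],-0.1],[[-60,0,10],[0,0,0],-0.1],[[-60,0,10],[0,0,0],-0.1],[[-60,0,10],[0,0,0],-0.1]]'; python3 m.py 9
```

```text
clock: 10.25
position: [580.1, 16.8, 269.7]
ee_rot: [0.043, 0.706, -0.706, -0.042]
contact_force: [1.1, -0.3, 0.3]
gripper_width: 38.4
clock: 10.58
position: [519.6, 16.9, 278.5]
ee_rot: [0.043, 0.706, -0.705, -0.042]
contact_force: [-0.5, 0.5, -0.7]
gripper_width: 38.1
10.5833 [519.6  16.9 278.5] [-0.5  0.5 -0.7] [ 0.02 -0.03  0.01] 38.11269721838753 roterr [-0.002  0.003 -0.001]
0 55 [[-23.9, -64.0], [13.3, -33.2], [24.9, 53.7]] [69. 68. 67.]
20 158 [[-16.4, -62.8], [2.6, -25.5], [19.8, 54.4]] [78. 78. 76.]
40 169 [[-15.2, -62.7], [6.8, -28.5], [20.0, 61.0]] [71. 69. 69.]
60 180 [[-18.0, -62.1], [14.8, -27.8], [20.0, 56.0]] [75. 74. 73.]
80 61 [[-2.7, -44.4], [5.1, -3.8], [6.6, 44.0]] [81. 80. 73.]
100 96 [[-3.7, -42.4], [4.5, -18.2], [6.1, 41.9]] [100. 101.  93.]
120 43 [[-3.2, -18.6], [4.7, -6.0], [6.0, 22.1]] [83. 82. 74.]
140 57 [[-4.4, -17.8], [1.5, 1.4], [5.8, 22.1]] [114. 116. 107.]
```

View pics/sc9.png

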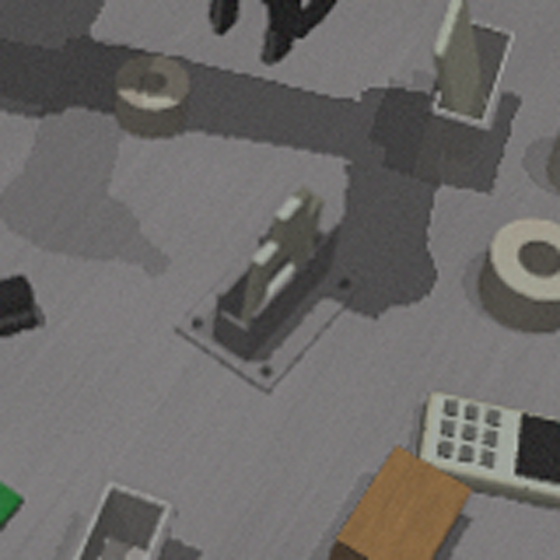

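View pics/scene9.png

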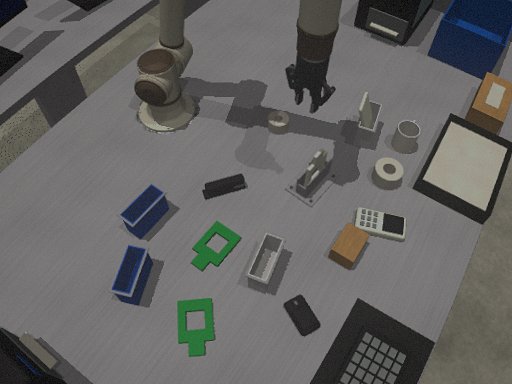

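The template stands upright in the slot (scene (315,170)), tab up. Its front face has constant x from z 80 to 150. The blank is unmoved at (368,115) and the arm is clear.

```bash
python3 -c "
from bench import arm
print(arm.job_done())"
```

```text
the job is handed in; nothing more can be done
None
```

The label template is standing upright, tab up, in the slot of the steel stand, and the job is handed in at about 10.7 s of the 48 s allowed.

I gripped the template by its tab at its 21° lean, drew it out along its own plane, and turned it upright on the way to the stand. I lowered it until the force reading reached about 4 N and it would go no lower. Then I eased off, opened the jaws gradually and withdrew straight up.

**Last checks:**
- **Template:** it is vertical within the measurement noise and within about 2 mm of the slot's middle. It stayed that way after the arm pulled clear.
- **Blank:** it still leans in its own bin, as it did at the start.
- **Arm:** it is clear of everything, with no real contact force.
- **Disagreement:** the gripper read about 8 mm on the 10 mm tab while holding it. The hold stayed secure throughout, so I took this as a reading offset.

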